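Load the full sample box on the shaker

ROBOT

A 6-joint arm with a two-finger parallel gripper is mounted at the origin on the work surface. World frame = base frame: x ahead of the robot, y to its left, z up, the work surface at z = 0. Lengths are in m, angles in rad, forces in N, time in s.
With the tool pointing down it reaches from about 0.225 to 0.875 m from the base axis. Payload 3.4 kg.
Tool frame: the origin (TCP) lies at the very end of the fingers, on their centre line; the grasp point (between the pads) lies manip.hold_point_z behind it (manip.hold_point_z is the distance from the TCP to the grasp point, in m); x points along the fingers, y is the direction in which the jaws open and shut, and the axes are right-handed (so a half turn about x gives the same grasp; the last joint's range is limited). The gripper opens to 85 mm and grips with 20 to 120 N. Pads are 22 mm wide; open, the fingers measure 114 mm over their backs; the gripper's body (76 mm by 85 mm) begins 54 mm behind the grasp point. The pads swing forward as they close: fully open they stand 13 mm farther back than shut.
Start: joints at [-1.263, 0.276, 1.505, -0, 1.361, -0.121], TCP at [0.239, -0.523, 0.231] pointing down, gripper open.
Joint ranges: [-2.89, 2.89], [-0.75, 2.08], [0.22, 2.7], [-1.18, 4.32], [0.11, 2.71], [-2.7, 2.7]. Speed limits (rad/s): [2.57, 2.57, 3.14, 3.14, 3.14, 3.14].

INTERFACE

Orientations are given as a unit quaternion [w, x, y, z].
In Python, from rig import manip gives the robot as it stands.
- The arm moves only by the tool step_arm, never from a script. Its argument "targets" is a list of rows, each a list of 2 entries, a list of its own where there are three numbers: the shift along the tool's x, y, z in mm, then the turn about the tool's x in degrees. A call has 1 to 20 rows; each row is the pose to reach, as a shift and turn from the pose commanded when the call began, along the tool's axes at that moment; what a row does not reach only later rows make up. A row lasts 1/10 s, in which the tool goes at most 50 mm and 8.59 degrees, less where a joint would pass 70% of its speed; a pose out of reach is approached as far as the arm can. A call with a gripper value outside its range is refused whole. "grip" is the closure, from 0 (fully open) to 1 (shut), set as the call begins (left out, the last holds). The fingers move at their own pace and stop on an object; "grip_force" is the grip in N (left out, the last holds). Time passes only in rows, so rows that repeat a pose let the fingers close. It gives the time, the measured TCP pose, the force and the opening at its end, in the units of the state.
- manip.get_state(): the state, without advancing time (a new reading comes with each control period).
- manip.get_image(name): name is "side" or "top"; returns a dict with "image" (384x512x3 uint8, red, green, blue), "fx", "fy", "cx", "cy" (pixels), "pose" (4x4, takes a point from camera to world coordinates). Camera axes: x right, y down, z forward; pixel columns grow to the right and rows downward; lengths in m; the calibration is good to about 2 mm. A picture is of the moment at which its call begins. There is no depth.
- manip.sign_off(): hands the job in, once; it reports no verdict.
Trained networks look in a picture, given as the dict that the camera call returned (one of the last four; its "shot" number tells which), for a name from the list of things; names that differ only in an ending like _2 or _b are one class to them, and where a whole thing is asked for, a point or a joint stands for the part that bears it (a point fixed in the world has none). Each returns a list of dicts, best first, with "confidence" (0 to 1); they miss things now and then, are a little off and sometimes report something else, mostly with a low value. They report only what shows in the picture. A call takes as long as a camera call. They do not tell look-alikes from the thing itself.
- manip.search_frame(picture, thing): "xyz" ([x, y, z] in m, in world coordinates, good to about 4 mm: the middle of the surface that is visible of it).
- manip.regions_of(picture, thing): "region" (384x512 bool, what is visible of it).
The state is a dict: "clock": time; "qpos": joint angles; "qd": joint speeds; "effort": joint torques, N m; "position": TCP position; "ee_rot": TCP orientation; "contact_force": force on the tool from outside, world axes, zero at the start; "moment": the same for the moment, N m; "width": finger opening in m.
Only numpy, scipy, OpenCV 4.12 (cv2) and the standard library are available. Lean on these libraries where they do the work, as an engineer would, in place of code of your own. Each camera call takes 0.05 s, during which the arm holds its last target.

TASK

Three identical closed sample boxes stand on the bench: two are empty, one is full of vials, and only its weight tells which. Lift them to find the full one, set it (do not drop it) down flat in the rimmed nest on the shaker and let go, then push the shaker's toggle lever fully over, away from the robot. Leave the two empty boxes standing upright on the bench and knock nothing over.

Things in the scene. Friction and masses are not known exactly. Their poses are not given: they have to be found in the camera images.
- box_a_center (a point): closed box with straight sides, one of three that look alike; 100 mm long (its x), 62 mm wide (its y), 62 mm high; grey base, white lid that does not come off, black seam at 43 to 46 mm. The point is its centre, 31 mm above its underside; z up. Stands on the bench. Empty it weighs about 0.15 kg, full about 0.5 kg (0.45 to 0.65).
- box_b_center (a point): closed box with straight sides, one of three that look alike; 100 mm long (its x), 62 mm wide (its y), 62 mm high; grey base, white lid that does not come off, black seam at 43 to 46 mm. The point is its centre, 31 mm above its underside; z up. Stands on the bench. Empty it weighs about 0.15 kg, full about 0.5 kg (0.45 to 0.65).
- box_c_center (a point): closed box with straight sides, one of three that look alike; 100 mm long (its x), 62 mm wide (its y), 62 mm high; grey base, white lid that does not come off, black seam at 43 to 46 mm. The point is its centre, 31 mm above its underside; z up. Stands on the bench. Empty it weighs about 0.15 kg, full about 0.5 kg (0.45 to 0.65).
- shaker: the low white bench shaker, 210 mm (its x) by 270 mm (its y), top at 48 mm, fixed to the bench. Origin at the centre of its underside; x points away from the robot side, y to its left. On the +y half a plate with the nest, on the -y half the toggle lever.
- nest (a point): centre of the nest's floor, on the shaker 60 mm above the bench, axes as the shaker's. The nest is a flat rectangle 108 mm (x) by 70 mm (y) inside a steel rim 8 mm high and 4 mm thick: a box fits lengthwise along x, either way round, with 4 mm to spare on each side.
- lever (a joint): angle of the toggle lever (rad): 0 leaning 0.5 rad towards -x of the shaker (towards the robot), 0.5 upright, 1.0 fully over towards +x. It turns about the shaker's y axis through lever_pivot, needs about 1 N at its knob, and stays where it is left; it starts between 0 and 0.25.
- lever_tip (a point): centre of the ball knob on the lever's end, a black ball of 26 mm diameter, 60 mm from the pivot on a 10 mm rod
- lever_pivot (a point): the lever's pivot, 70 mm above the bench, in a grey block 70 mm (x) by 50 mm (y) whose top is at 73 mm; axes as the shaker's. A round 26 mm boss on the block reaches 83 mm. It lies 135 mm from the nest's centre towards -y.
- bottle: a bystander: clear jar with a blue cap, 48 mm across, 115 mm high, origin at the centre of its underside, z up
- flask: a bystander: small conical glass flask, 64 mm across its foot, 90 mm high, origin at the centre of its underside, z up
There are look-alikes about, which are no part of the job. Leave any pink look-alike of the part that bears box_c_center alone.

How it is judged:
On the way, in this order (a step that is already met when the one before it is completed fails the run):
1. the full box stands flat in the shaker's nest, let go (((horizontal distance between box_a_center and nest below 0.009 m and z of box_a_center in the frame of nest between 0.026 and 0.036 m and angle between box_a_center's own z axis and vertical below 0.08 rad and contact force between box_a and shaker above 3.2 N and contact force between the fingers and box_a below 0.2 N and linear speed of box_a below 0.02 m/s) or (horizontal distance between box_b_center and nest below 0.009 m and z of box_b_center in the frame of nest between 0.026 and 0.036 m and angle between box_b_center's own z axis and vertical below 0.08 rad and contact force between box_b and shaker above 3.2 N and contact force between the fingers and box_b below 0.2 N and linear speed of box_b below 0.02 m/s) or (horizontal distance between box_c_center and nest below 0.009 m and z of box_c_center in the frame of nest between 0.026 and 0.036 m and angle between box_c_center's own z axis and vertical below 0.08 rad and contact force between box_c and shaker above 3.2 N and contact force between the fingers and box_c below 0.2 N and linear speed of box_c below 0.02 m/s))), for 0.2 s.
2. the lever is pushed fully over (above 0.85 rad) (value of joint lever above 0.85 rad), for 0.2 s.
At the end, for the whole second after the job is handed in: The full box rests flat (0.08 rad) in the nest within 9 mm of its centre, weighing on the shaker with over 3.2 N, let go; lever beyond 0.85 rad; both empty boxes upright (0.12 rad) and at rest on the bench, anywhere; bottle and flask upright (0.3 rad) (value of joint lever above 0.85 rad and ((horizontal distance between box_a_center and nest below 0.009 m and z of box_a_center in the frame of nest between 0.026 and 0.036 m and angle between box_a_center's own z axis and vertical below 0.08 rad and contact force between box_a and shaker above 3.2 N and contact force between the fingers and box_a below 0.2 N and linear speed of each of box_a, box_b, box_c below 0.02 m/s and height (world z) of box_b_center between 0.025 and 0.037 m and angle between each of box_b_center, box_c_center's own z axis and vertical below 0.12 rad and height (world z) of box_c_center between 0.025 and 0.037 m) or (horizontal distance between box_b_center and nest below 0.009 m and z of box_b_center in the frame of nest between 0.026 and 0.036 m and angle between box_b_center's own z axis and vertical below 0.08 rad and contact force between box_b and shaker above 3.2 N and contact force between the fingers and box_b below 0.2 N and linear speed of each of box_b, box_a, box_c below 0.02 m/s and height (world z) of box_a_center between 0.025 and 0.037 m and angle between each of box_a_center, box_c_center's own z axis and vertical below 0.12 rad and height (world z) of box_c_center between 0.025 and 0.037 m) or (horizontal distance between box_c_center and nest below 0.009 m and z of box_c_center in the frame of nest between 0.026 and 0.036 m and angle between box_c_center's own z axis and vertical below 0.08 rad and contact force between box_c and shaker above 3.2 N and contact force between the fingers and box_c below 0.2 N and linear speed of each of box_c, box_a, box_b below 0.02 m/s and height (world z) of box_a_center between 0.025 and 0.037 m and angle between each of box_a_center, box_b_center's own z axis and vertical below 0.12 rad and height (world z) of box_b_center between 0.025 and 0.037 m)) and angle between each of bottle, flask's own z axis and vertical below 0.3 rad); the robot touches nothing.
It fails at once if a box is dropped (falls freely for more than about 2 cm) ((linear speed of box_a above 0.6 m/s and contact force between the fingers and box_a below 0.1 N) or (linear speed of box_b above 0.6 m/s and contact force between the fingers and box_b below 0.1 N) or (linear speed of box_c above 0.6 m/s and contact force between the fingers and box_c below 0.1 N)).
It fails at once if the bottle or the flask is knocked over (angle between any of bottle, flask's own z axis and vertical above 0.6 rad).
It also fails if it takes over 72 s, if anything falls off the work surface, if the arm or the gripper's body presses on something with over 40 N, if the wrist force passes 120 N, or if a joint passes its speed limit or range.

## Working session

There is one attempt and no reset: what is moved stays moved. The work goes in short steps, Python scripts to look and compute and a tool call to move; the robot and the scene stay as the last step left them, time stands still between calls to the robot, and variables do not carry over. Pictures are saved under pics/ and viewed, and the job is handed in when it is done.

Besides the shell and the picture viewer there is one more tool, called after "Request:" in YAML: its name, and indented under it one key for each argument. step_arm: Moves the arm, as the interface text tells. Its arguments: {"type":"object","properties":{"targets":{"type":"array"},"grip":{"type":"number"},"grip_force":{"type":"number"}},"required":["targets"]}

```bash
mkdir -p pics; ls
cat > h.py <<'E'
import numpy as np, cv2
from rig import manip
def save(p,n,crop=None,s=1):
    im=p["image"][:,:,::-1]
    if crop: im=im[crop[1]:crop[3],crop[0]:crop[2]]
    if s!=1: im=cv2.resize(im,None,fx=s,fy=s,interpolation=cv2.INTER_CUBIC)
    cv2.imwrite("pics/"+n,im)
def proj(p,X):
    T=np.linalg.inv(p["pose"]); X=np.atleast_2d(X); c=X@T[:3,:3].T+T[:3,3]
    return np.c_[p["fx"]*c[:,0]/c[:,2]+p["cx"],p["fy"]*c[:,1]/c[:,2]+p["cy"]]
def onz(p,uv,z):
    uv=np.atleast_2d(uv).astype(float); d=np.c_[(uv[:,0]-p["cx"])/p["fx"],(uv[:,1]-p["cy"])/p["fy"],np.ones(len(uv))]@p["pose"][:3,:3].T
    o=p["pose"][:3,3]; return o+d*((z-o[2])/d[:,2])[:,None]
E
python3 - <<'E'
from h import *
print(manip.hold_point_z, manip.get_state())
for n in("top","side"):
    p=manip.get_image(n); save(p,n+"0.png",s=1.5); print(n,p["pose"].round(3).tolist(),p["fx"])
    for t in("box_a_center","shaker","nest","lever_tip","lever_pivot","bottle","flask"):
        try: print(t,[(round(r["confidence"],2),np.round(r["xyz"],3).tolist(),proj(p,r["xyz"])[0].round().tolist()) for r in manip.search_frame(p,t)])
        except Exception as e: print(t,e)
E
```

```text
pics
0.0187 {'clock': 0.0, 'qpos': array([-1.26300176e+00,  2.76642713e-01,  1.50613074e+00,  2.70067488e-05,
        1.36070138e+00, -1.20994481e-01]), 'qd': array([ 1.11823836e-03, -3.66558062e-04,  3.24649829e-05, -1.09425402e-03,
        2.37302913e-04,  3.87425289e-04]), 'effort': array([ 1.62283141e-04, -4.16778803e+01, -2.45805985e+01, -8.89424359e-05,
        1.10770273e-02, -6.27133417e-06]), 'position': array([ 0.238915  , -0.52244056,  0.23041346]), 'ee_rot': array([-0.14977567, -0.6908652 , -0.15110251,  0.69097073]), 'contact_force': array([-0.3713005 ,  0.62585122, -0.04638232]), 'moment': array([-0.01617143, -0.04428283,  0.02144566]), 'width': 0.08568198074499025}
top [[0.014, -0.981, 0.194, 0.27], [-1.0, -0.014, -0.001, 0.037], [0.004, -0.194, -0.981, 1.135], [0.0, 0.0, 0.0, 1.0]] 394.66378860706567
box_a_center [(0.69, [0.608, 0.208, 0.063], [190.0, 150.0])]
shaker [(0.87, [0.51, -0.249, 0.046], [351.0, 188.0])]
nest [(0.57, [0.506, -0.25, 0.048], [352.0, 189.0]), (0.54, [0.637, 0.062, 0.103], [242.0, 136.0]), (0.39, [0.454, 0.092, 0.063], [230.0, 204.0])]
lever_tip []
lever_pivot [(0.73, [0.622, 0.372, 0.04], [135.0, 147.0]), (0.65, [0.509, -0.254, 0.049], [354.0, 188.0])]
bottle [(0.84, [0.639, 0.06, 0.103], [243.0, 136.0])]
flask [(0.6, [0.622, 0.37, 0.035], [136.0, 148.0])]
side [[-0.736, -0.519, 0.434, -0.061], [-0.677, 0.57, -0.466, 0.556], [-0.006, -0.637, -0.771, 0.997], [0.0, 0.0, 0.0, 1.0]] 427.590873389423
box_a_center [(0.94, [0.605, 0.219, 0.059], [159.0, 215.0])]
shaker [(0.65, [0.501, -0.226, 0.044], [292.0, 152.0])]
nest [(0.68, [0.496, -0.226, 0.045], [293.0, 152.0])]
lever_tip []
lever_pivot [(0.86, [0.503, -0.224, 0.047], [291.0, 151.0])]
bottle [(0.97, [0.633, 0.074, 0.076], [191.0, 177.0]), (0.18, [0.493, -0.224, 0.047], [293.0, 153.0])]
flask [(0.8, [0.618, 0.385, 0.033], [108.0, 256.0])]
```

View pics/top0.png

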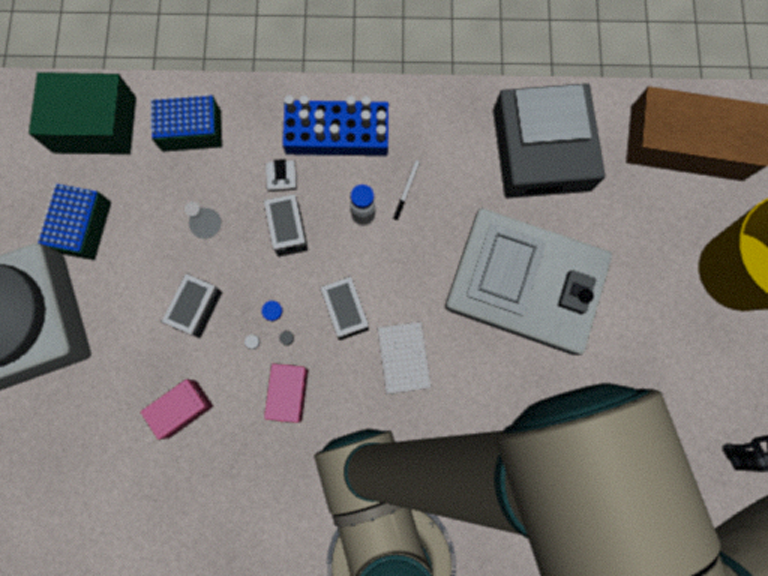

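View pics/side0.png

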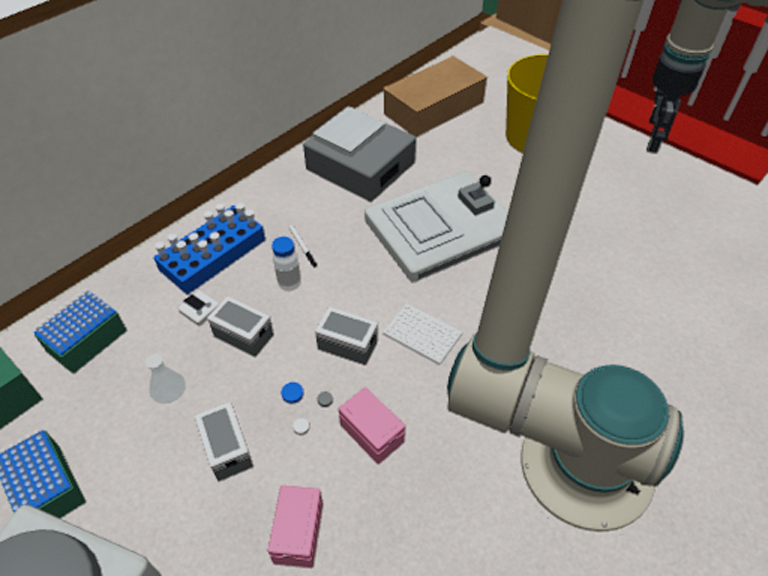

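Candidates in the full-res top picture: white/grey-lid boxes at (190,149), (127,203) and (230,205). Look-alikes to avoid are the pink boxes at (117,272) and (191,261), the small white timer (188,117) and the white card (269,238). The shaker is at (352,188), with its lever at (388,196). I'm choosing the three white-lid boxes and checking them in crops.

Run:
```python
from h import *
P={n:manip.get_image(n) for n in("top","side")}
import pickle; pickle.dump(P,open("P0.pkl","wb"))
p=P["top"]; save(p,"boxes_top.png",(90,110,270,240),4.4); save(p,"shk_top.png",(290,130,420,245),5)
save(P["side"],"shk_side.png",(235,105,345,190),6)
for n in P:
    for r in manip.regions_of(P[n],"box_a_center"):
        m=r["region"]; ys,xs=np.nonzero(m); print(n,round(r["confidence"],2),xs.mean().round(),ys.mean().round(),m.sum())
```

```text
top 0.56 190.0 150.0 858
side 0.73 161.0 217.0 1169
side 0.17 149.0 294.0 1257
```

View pics/boxes_top.png

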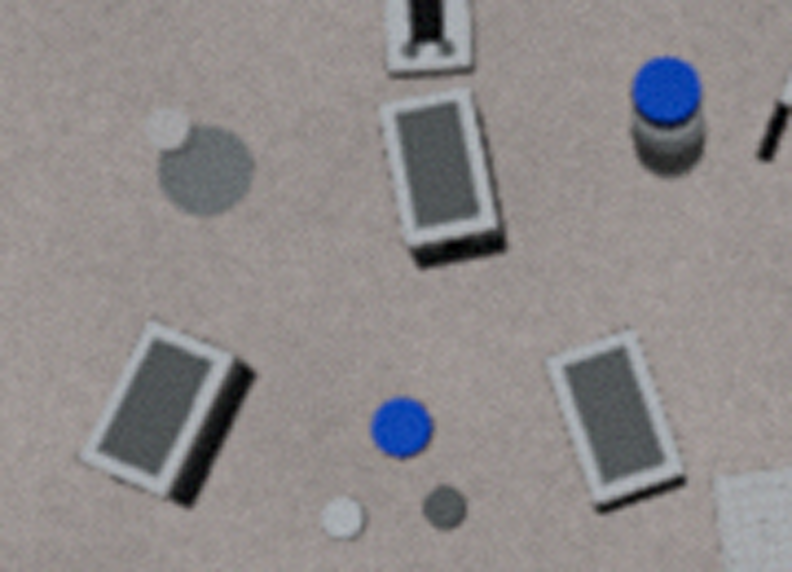

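View pics/shk_top.png

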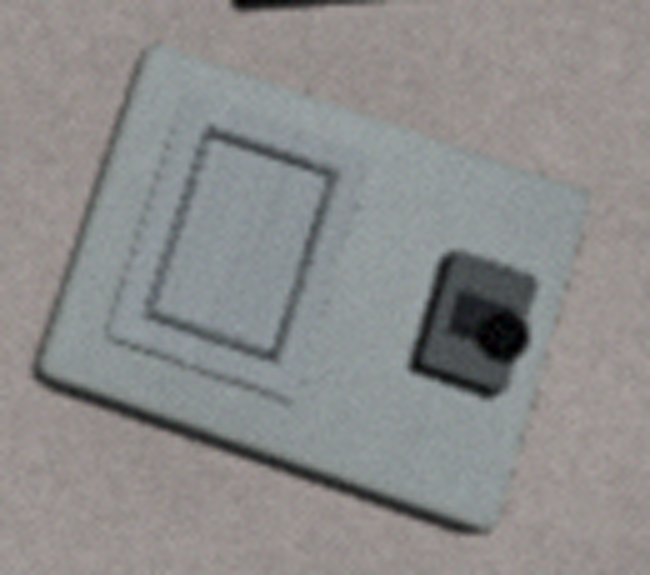

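View pics/shk_side.png

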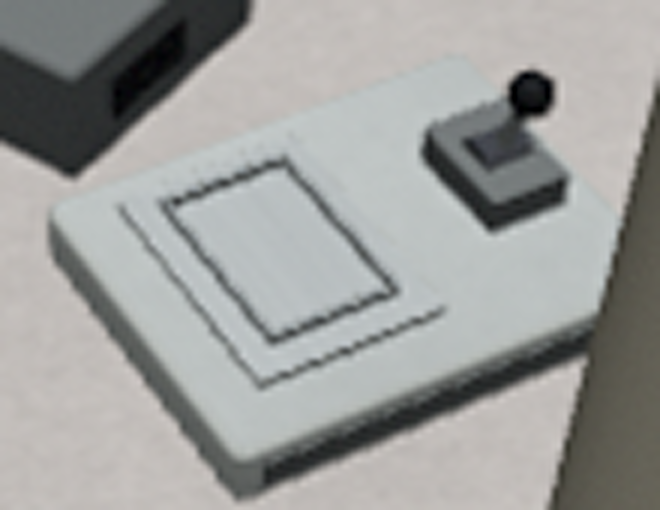

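Run:
```python
from h import *
import pickle; P=pickle.load(open("P0.pkl","rb"))
save(P["side"],"boxes_side.png",(120,190,270,330),4.2)
```

```text
(no output)
```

View pics/boxes_side.png

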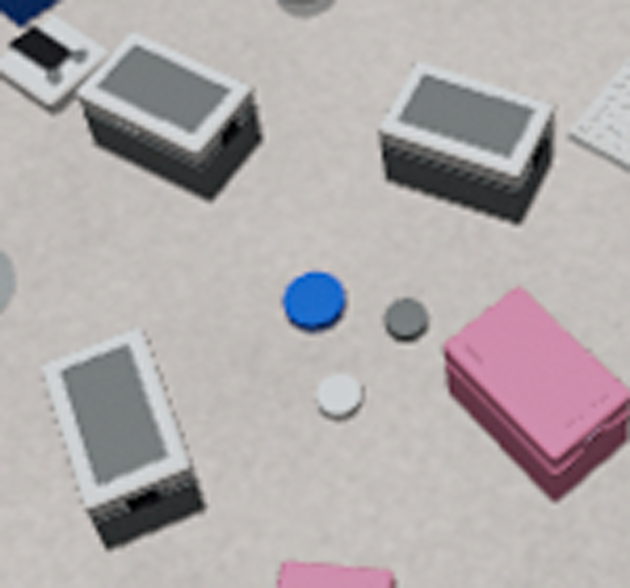

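```bash
cat > fit.py <<'E'
from h import *
import pickle
from scipy.optimize import least_squares
def cor(c,off,s): return (np.array(c)+.5)/s-.5+np.array(off)
def fit(obs,L,W,z):
    # obs: list of (cam, 4x2 px)
    best=None
    base=np.array([[1,1],[1,-1],[-1,-1],[-1,1]])*[L/2,W/2]
    def res(q,full=False):
        c,s=np.cos(q[2]),np.sin(q[2]); w=base@np.array([[c,s],[-s,c]])+q[:2]
        X=np.c_[w,np.full(4,z)]; r=[]
        for p,uv in obs:
            pr=proj(p,X); D=np.linalg.norm(uv[:,None]-pr[None],axis=2); j=D.argmin(1); r.append((uv-pr[j]).ravel())
        return np.concatenate(r)
    c0=np.mean([onz(p,uv,z).mean(0) for p,uv in obs],0)
    for a in np.linspace(-1.5,1.5,13):
        o=least_squares(res,[c0[0],c0[1],a],loss="soft_l1",x_scale=[.01,.01,.1])
        if best is None or o.cost<best.cost: best=o
    return best.x,res(best.x).reshape(-1,2).round(1).tolist()
E
python3 - <<'E'
from fit import *
P=pickle.load(open("P0.pkl","rb")); T,S=P["top"],P["side"]
t=lambda c:cor(c,(90,110),4.4); s=lambda c:cor(c,(120,190),4.2)
B={"far":([(382,108),(468,92),(497,225),(410,248)],[(80,97),(133,35),(253,92),(192,150)]),
"left":([(155,322),(235,358),(165,500),(82,457)],[(42,372),(145,332),(190,462),(90,510)]),
"right":([(548,357),(632,332),(683,475),(600,505)],[(382,130),(416,66),(552,108),(517,175)])}
for n,(a,b) in B.items():
    for o in ([(T,t(a))],[(S,s(b))],[(T,t(a)),(S,s(b))]):
        q,r=fit(o,.1,.062,.062); print(n,q.round(4),np.degrees(q[2]).round(1),np.abs(r).max())
a=cor([(208,127),(337,173),(277,360),(147,316)],(290,130),5);b=cor([(160,205),(288,157),(400,293),(272,343)],(235,105),6)
for o in ([(T,a)],[(S,b)],[(T,a),(S,b)]):
    q,r=fit(o,.116,.078,.068); print("nest",q.round(4),np.degrees(q[2]).round(1),np.abs(r).max())
c,s_=np.cos(q[2]),np.sin(q[2])
R=np.array([[c,-s_],[s_,c]])
for l in (0,.1,.25):
    k=np.r_[q[:2]+R@[0.06*np.sin(l-.5),-.135],.07+.06*np.cos(l-.5)]; print(l,k.round(3),proj(T,k).round(1),proj(S,k).round(1))
print("knob seen top",cor([(502,337)],(290,130),5),"side",cor([(531,93)],(235,105),6))
k=q[:2]+R@[0,-.135]; print("pivot",k)
# side/top calibration triangulated knob
print(manip.get_state()["clock"])
E
```

```text
far [0.616  0.2107 0.2512] 14.4 1.6
far [0.6135 0.2141 0.2153] 12.3 2.1
far [0.6149 0.2123 0.2314] 13.3 1.5
left [ 0.4555  0.3788 -0.4176] -23.9 1.3
left [ 0.4527  0.3799 -0.376 ] -21.5 1.7
left [ 0.4543  0.3793 -0.3943] -22.6 2.1
right [0.4547 0.0931 0.3505] 20.1 1.3
right [0.4533 0.0955 0.3584] 20.5 1.7
right [0.4542 0.0945 0.3548] 20.3 1.7
nest [ 0.5313 -0.2073 -0.3306] -18.9 0.7
nest [ 0.5281 -0.2049 -0.341 ] -19.5 0.5
nest [ 0.5302 -0.2067 -0.3353] -19.2 1.0
0 [ 0.459 -0.325  0.123] [[388.5 201. ]] [[324.5 123.4]]
0.1 [ 0.464 -0.326  0.125] [[389.4 198.9]] [[323.6 121.7]]
0.25 [ 0.472 -0.329  0.128] [[390.7 195.7]] [[322.2 119.3]]
knob seen top [[390. 197.]] side [[323.08333333 120.08333333]]
pivot [ 0.48579654 -0.33414214]
1.0
```

```bash
cat > go.py <<'E'
from h import *
from scipy.spatial.transform import Rotation as Ro
def rows(*tg):
    st=manip.get_state(); q=st["ee_rot"]; R=Ro.from_quat(np.r_[q[1:],q[0]]).as_matrix(); p=st["position"]
    a0=np.degrees(np.arctan2(R[1,1],R[0,1])); print("t",round(st["clock"],2),"tcp",p.round(4),"jaw ang",a0.round(1),"x axis",R[:,0].round(4),"w",round(st["width"],4),"F",st["contact_force"].round(2),"q6",st["qpos"].round(2))
    for x,y,z,yaw in tg:
        d=(a0-(yaw+90)+90)%180-90
        v=R.T@(np.array([x,y,z])-p)*1000
        n=max(np.linalg.norm(v)/50,abs(d)/8.59); print((x,y,z,yaw),"->",v.round(1),round(d,1),"rows>=%.1f"%n)
E
python3 -c "
from go import *
rows((.4542,.0945,.23,20.3),(.4542,.0945,.1,20.3),(.4542,.0945,.022,20.3))"
```

```text
t 1.0 tcp [ 0.2391 -0.523   0.2313] jaw ang -65.4 x axis [ 0.e+00 -1.e-04 -1.e+00] w 0.0858 F [ 0.09 -0.47 -0.75] q6 [-1.26  0.28  1.5  -0.    1.36 -0.12]
(0.4542, 0.0945, 0.23, 20.3) -> [   1.3 -472.1 -452.4] 4.3 rows>=13.1
(0.4542, 0.0945, 0.1, 20.3) -> [ 131.3 -472.2 -452.4] 4.3 rows>=13.3
(0.4542, 0.0945, 0.022, 20.3) -> [ 209.3 -472.2 -452.4] 4.3 rows>=13.7
```

Request:
step_arm:
  targets:
    - [[0,-472,-452],4]
    - [[0,-472,-452],4]
    - [[0,-472,-452],4]
    - [[0,-472,-452],4]
    - [[0,-472,-452],4]
    - [[0,-472,-452],4]
    - [[0,-472,-452],4]
    - [[0,-472,-452],4]
    - [[0,-472,-452],4]
    - [[0,-472,-452],4]
    - [[0,-472,-452],4]
    - [[0,-472,-452],4]
    - [[0,-472,-452],4]
    - [[0,-472,-452],4]
    - [[50,-472,-452],4]
    - [[90,-472,-452],4]
    - [[110,-472,-452],4]
    - [[110,-472,-452],4]
  grip: 0

```text
clock: 2.8
position: [0.4511, 0.0934, 0.1186]
ee_rot: [-0.126, -0.693, -0.126, 0.698]
contact_force: [-0.1, 0.8, -0.2]
width: 0.0855
```

```bash
python3 -c "
from go import *
rows((.4542,.0945,.07,20.3),(.4542,.0945,.022,20.3))
save(manip.get_image('top'),'t1.png',(130,80,330,230),4)
save(manip.get_image('side'),'s1.png',(130,130,330,280),4)"
```

```text
t 2.8 tcp [0.4511 0.0934 0.1186] jaw ang -69.4 x axis [-7.3e-03 -9.0e-04 -1.0e+00] w 0.0855 F [-0.06  0.81 -0.21] q6 [ 0.05  0.21  1.91 -0.    1.03  1.27]
(0.4542, 0.0945, 0.07, 20.3) -> [48.6  0.2 -3.6] 0.3 rows>=1.0
(0.4542, 0.0945, 0.022, 20.3) -> [96.6  0.3 -4. ] 0.3 rows>=1.9
```

View pics/s1.png

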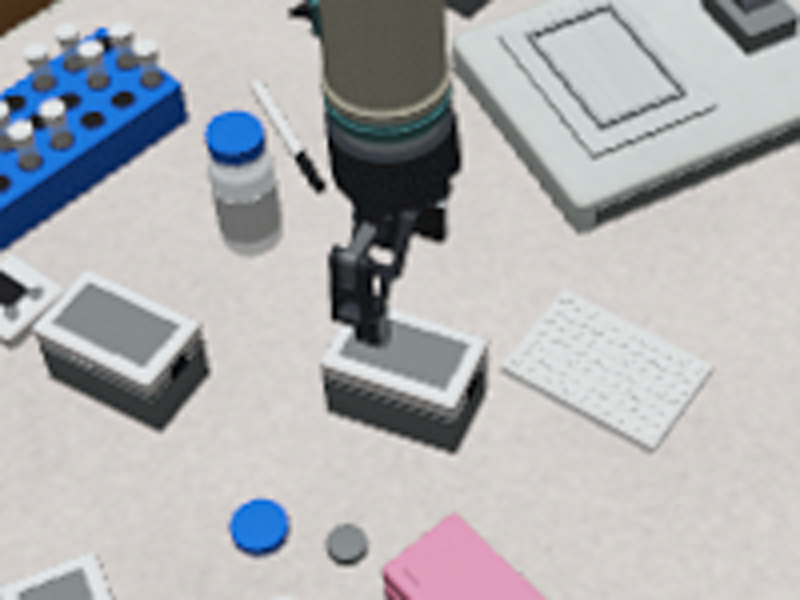

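View pics/t1.png

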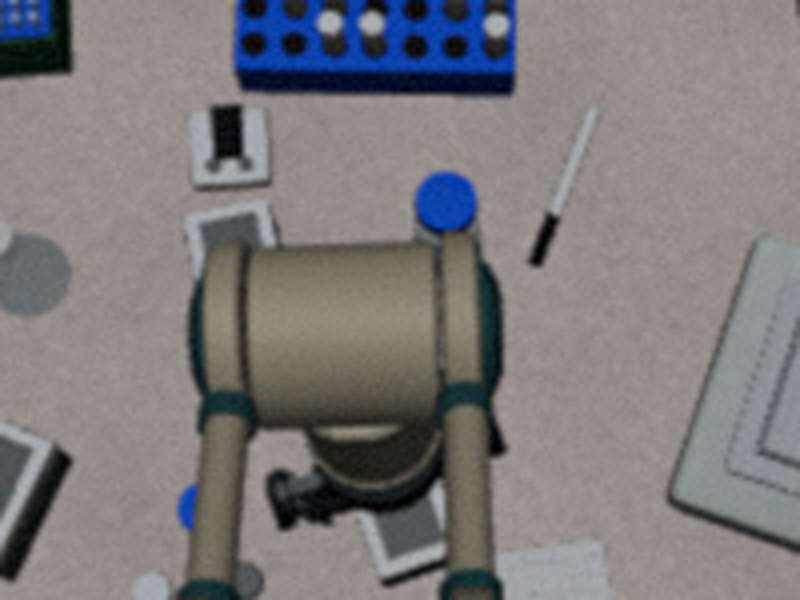

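The pictures show the gripper straight over the right box: side crop finger at about (370,330), box lid at (405,365), and bottle and keypad card clear. Next I'm going down.

Request:
step_arm:
  targets:
    - [[20,0,0],0]
    - [[45,0,0],0]
    - [[65,0,0],0]
    - [[80,0,0],0]
    - [[90,0,0],0]
    - [[96,0,0],0]
    - [[96,0,0],0]
    - [[96,0,0],0]

```text
clock: 3.7
position: [0.4547, 0.0942, 0.026]
ee_rot: [0.126, 0.696, 0.126, -0.695]
contact_force: [-1.2, -0.8, -0.1]
width: 0.0856
```

```bash
python3 -c "
from go import *
rows((.4542,.0945,.022,20.3))"
```

```text
t 3.7 tcp [0.4547 0.0942 0.026 ] jaw ang -69.4 x axis [ 0.0017 -0.     -1.    ] w 0.0856 F [-1.16 -0.77 -0.05] q6 [ 0.05  0.33  2.03 -0.    0.78  1.27]
(0.4542, 0.0945, 0.022, 20.3) -> [ 4.  -0.5  0.4] 0.3 rows>=0.1
```

Request:
step_arm:
  targets:
    - [[3,0,0],0]
    - [[3,0,0],0]
    - [[3,0,0],0]
    - [[3,0,0],0]
    - [[3,0,0],0]
    - [[3,0,0],0]
    - [[3,0,0],0]
    - [[3,0,0],0]
  grip: 1
  grip_force: 60

```text
clock: 4.5
position: [0.4546, 0.0941, 0.0228]
ee_rot: [0.126, 0.696, 0.126, -0.695]
contact_force: [-0.6, -0.2, 5.9]
width: 0.0613
```

Request:
step_arm:
  targets:
    - [[-10,0,0],0]
    - [[-25,0,0],0]
    - [[-37,0,0],0]
    - [[-37,0,0],0]
    - [[-37,0,0],0]
    - [[-37,0,0],0]
    - [[-37,0,0],0]

```text
clock: 5.2
position: [0.4532, 0.0942, 0.0586]
ee_rot: [-0.126, -0.695, -0.126, 0.696]
contact_force: [0.6, -0.8, -2.8]
width: 0.0615
```

```bash
python3 -c "
from go import *
for i in range(3):
    rows(); p=manip.get_image('side')
save(p,'s2.png',(130,130,330,280),4)"
```

```text
t 5.2 tcp [0.4532 0.0942 0.0586] jaw ang -69.4 x axis [-1.6e-03 -1.0e-04 -1.0e+00] w 0.0615 F [ 0.58 -0.78 -2.82] q6 [ 0.05  0.28  1.99 -0.    0.87  1.27]
t 5.25 tcp [0.4533 0.0942 0.0587] jaw ang -69.4 x axis [-1.5e-03 -1.0e-04 -1.0e+00] w 0.061 F [ 0.71 -0.55 -1.24] q6 [ 0.05  0.28  1.99 -0.    0.87  1.27]
t 5.3 tcp [0.4535 0.0942 0.0588] jaw ang -69.4 x axis [-1.2e-03 -1.0e-04 -1.0e+00] w 0.0617 F [ 0.08 -0.16 -1.25] q6 [ 0.05  0.28  1.99 -0.    0.87  1.27]
```

View pics/s2.png

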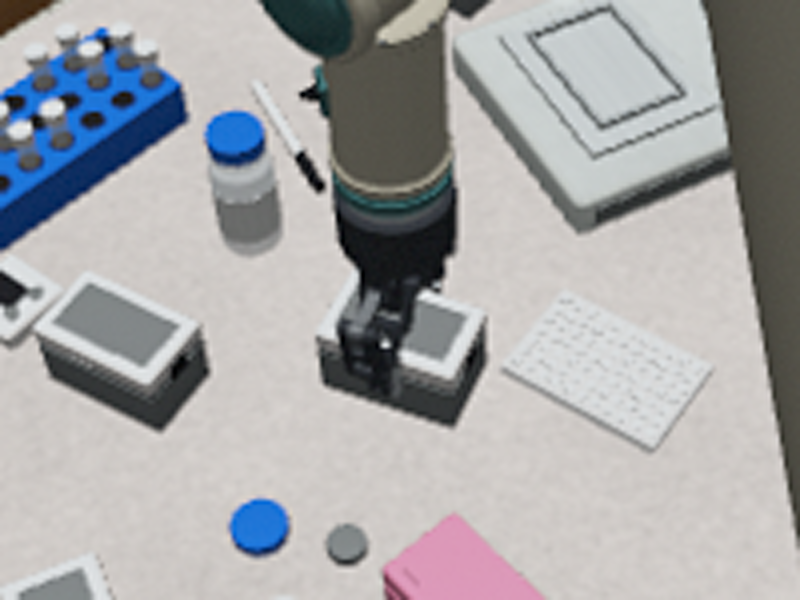

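The box is lifted (side crop: underside up to about row 425 from 450). The force is about -1.3 to -2.8 N, so this one is empty; I'm putting it back.

Request:
step_arm:
  targets:
    - [[12,0,0],0]
    - [[24,0,0],0]
    - [[32,0,0],0]
    - [[36,0,0],0]
    - [[36,0,0],0]
    - [[36,0,0],0]

```text
clock: 5.95
position: [0.4542, 0.0942, 0.0234]
ee_rot: [0.126, 0.696, 0.126, -0.696]
contact_force: [-0.5, 0.6, -1.4]
width: 0.061
```

```bash
python3 -c "
from go import *
rows()"
```

```text
t 5.95 tcp [0.4542 0.0942 0.0234] jaw ang -69.4 x axis [ 5.e-04 -1.e-04 -1.e+00] w 0.061 F [-0.49  0.56 -1.38] q6 [ 0.05  0.34  2.03 -0.    0.77  1.27]
```

Request:
step_arm:
  targets:
    - [[1,0,0],0]
    - [[1,0,0],0]
    - [[1,0,0],0]
    - [[1,0,0],0]
    - [[1,0,0],0]
    - [[1,0,0],0]
  grip: 0

```text
clock: 6.55
position: [0.454, 0.0942, 0.0223]
ee_rot: [0.126, 0.696, 0.126, -0.696]
contact_force: [0.0, 0.2, -0.5]
width: 0.0856
```

Request:
step_arm:
  targets:
    - [[-30,0,0],0]
    - [[-70,0,0],0]
    - [[-110,0,0],0]
    - [[-140,0,0],0]
    - [[-140,0,0],0]

```text
clock: 7.05
position: [0.4571, 0.0945, 0.1666]
ee_rot: [0.127, 0.699, 0.126, -0.692]
contact_force: [-0.1, -0.6, -1.0]
width: 0.0853
```

```bash
python3 -c "
from go import *
rows((.6149,.2123,.163,13.3),(.6149,.2123,.1,13.3),(.6149,.2123,.023,13.3),(.4543,.3793,.163,-22.6))"
```

```text
t 7.05 tcp [0.4571 0.0945 0.1666] jaw ang -69.4 x axis [ 9.9e-03  5.0e-04 -1.0e+00] w 0.0853 F [-0.11 -0.61 -1.  ] q6 [ 0.05  0.16  1.84 -0.    1.14  1.27]
(0.6149, 0.2123, 0.163, 13.3) -> [   5.2  -54.9 -189.1] 7.3 rows>=3.9
(0.6149, 0.2123, 0.1, 13.3) -> [  68.2  -55.1 -188.5] 7.3 rows>=4.2
(0.6149, 0.2123, 0.023, 13.3) -> [ 145.2  -55.3 -187.8] 7.3 rows>=4.9
(0.4543, 0.3793, 0.163, -22.6) -> [   3.7 -267.7  -97.5] 43.2 rows>=5.7
```

Request:
step_arm:
  targets:
    - [[0,-14,-48],3]
    - [[0,-27,-96],6]
    - [[0,-40,-144],7]
    - [[0,-50,-178],7]
    - [[0,-54,-192],7]
    - [[40,-54,-192],7]
    - [[60,-54,-192],7]
    - [[60,-54,-192],7]
    - [[60,-54,-192],7]

```text
clock: 7.95
position: [0.6143, 0.2121, 0.1014]
ee_rot: [-0.084, -0.702, -0.083, 0.703]
contact_force: [-0.1, 0.6, -0.5]
width: 0.0855
```

```bash
python3 -c "
from go import *
rows((.6149,.2123,.1,13.3),(.6149,.2123,.023,13.3))
p=manip.get_image('side');save(p,'s3.png',(80,130,280,280),4)"
```

```text
t 7.95 tcp [0.6143 0.2121 0.1014] jaw ang -76.4 x axis [-1.7e-03 -5.0e-04 -1.0e+00] w 0.0855 F [-0.15  0.63 -0.49] q6 [ 0.23  0.48  1.52 -0.    1.14  1.56]
(0.6149, 0.2123, 0.1, 13.3) -> [ 1.4 -0.  -0.6] 0.3 rows>=0.0
(0.6149, 0.2123, 0.023, 13.3) -> [78.4 -0.1 -0.8] 0.3 rows>=1.6
```

View pics/s3.png

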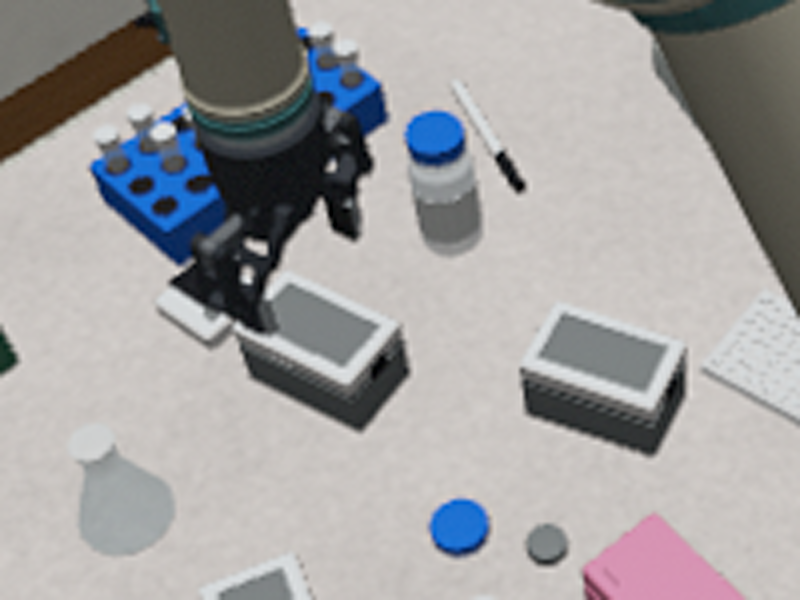

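The right box stands upright again at crop (600,375). The gripper straddles the far box at (320,330), and the bottle (445,190) is clear.

Request:
step_arm:
  targets:
    - [[20,0,-1],0]
    - [[40,0,-1],0]
    - [[58,0,-1],0]
    - [[70,0,-1],0]
    - [[78,0,-1],0]
    - [[78,0,-1],0]
    - [[78,0,-1],0]

```text
clock: 8.7
position: [0.6164, 0.2126, 0.0251]
ee_rot: [0.083, 0.703, 0.084, -0.702]
contact_force: [-0.7, -0.2, -0.2]
width: 0.0856
```

Request:
step_arm:
  targets:
    - [[0,0,0],0]
    - [[0,0,0],0]
    - [[0,0,0],0]
    - [[0,0,0],0]
    - [[0,0,0],0]
    - [[0,0,0],0]
    - [[0,0,0],0]
  grip: 1

```text
clock: 9.4
position: [0.6169, 0.212, 0.0257]
ee_rot: [0.084, 0.703, 0.083, -0.701]
contact_force: [-0.3, -2.3, 6.3]
width: 0.0611
```

Request:
step_arm:
  targets:
    - [[-10,0,0],0]
    - [[-25,0,0],0]
    - [[-40,0,0],0]
    - [[-40,0,0],0]
    - [[-40,0,0],0]
    - [[-40,0,0],0]
    - [[-40,0,0],0]

```text
clock: 10.1
position: [0.6147, 0.2124, 0.063]
ee_rot: [-0.084, -0.701, -0.083, 0.703]
contact_force: [-1.5, 0.3, -4.3]
width: 0.0614
```

```bash
python3 -c "
from go import *
for i in range(3):
    rows(); p=manip.get_image('side')
save(p,'s4.png',(80,130,280,280),4)"
```

```text
t 10.1 tcp [0.6147 0.2124 0.063 ] jaw ang -76.4 x axis [-2.5e-03 -5.0e-04 -1.0e+00] w 0.0614 F [-1.49  0.33 -4.33] q6 [0.23 0.51 1.57 0.   1.06 1.56]
t 10.15 tcp [0.6149 0.2124 0.0632] jaw ang -76.4 x axis [-2.1e-03 -5.0e-04 -1.0e+00] w 0.0611 F [-0.55 -0.23 -5.55] q6 [0.23 0.51 1.57 0.   1.06 1.56]
t 10.2 tcp [0.6152 0.2123 0.0634] jaw ang -76.4 x axis [-1.5e-03 -4.0e-04 -1.0e+00] w 0.0611 F [-0.09 -0.67 -5.44] q6 [ 0.23  0.51  1.57 -0.    1.06  1.56]
```

View pics/s4.png

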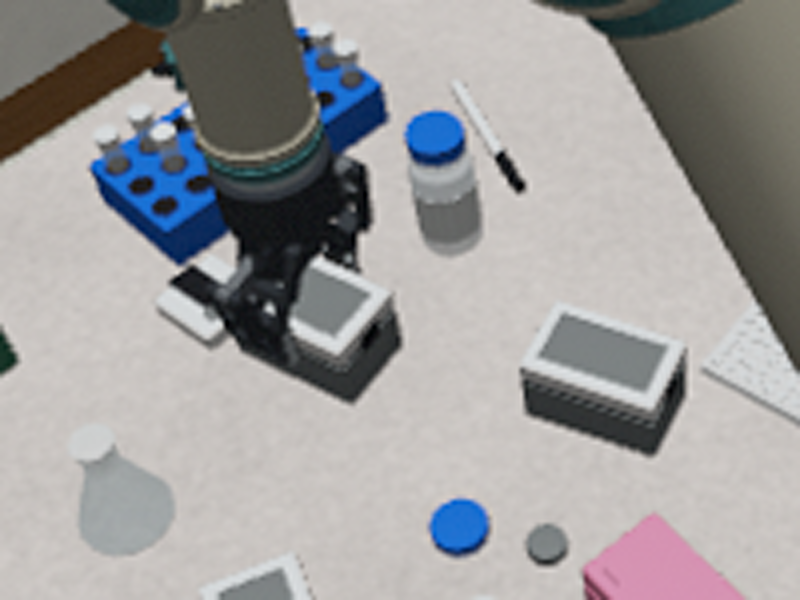

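This box weighs about 5.5 N, so it is the full one. It is lifted cleanly (crop 340,330). I'm carrying it over the nest.

Request:
step_arm:
  targets:
    - [[-25,0,0],0]
    - [[-60,0,0],0]
    - [[-95,0,0],0]
    - [[-120,0,0],0]
    - [[-120,15,7],1]
    - [[-120,45,21],4]
    - [[-120,80,37],7]
    - [[-120,115,54],10]
    - [[-120,150,70],13]
    - [[-120,185,86],16]
    - [[-120,220,103],19]
    - [[-120,255,119],22]
    - [[-120,290,136],25]
    - [[-120,325,152],28]
    - [[-120,352,165],31]
    - [[-120,373,174],32]
    - [[-120,383,179],33]
    - [[-120,387,181],33]
    - [[-120,387,181],33]
    - [[-120,387,181],33]

```text
clock: 12.25
position: [0.5303, -0.205, 0.1839]
ee_rot: [0.119, -0.697, 0.119, 0.697]
contact_force: [0.4, 0.8, -5.5]
width: 0.061
```

```bash
python3 -c "
from go import *
rows((.5302,-.2067,.1,-19.2))
for n in('top','side'):
    p=manip.get_image(n);save(p,n[0]+'5.png',(250,60,450,210),4)
    import pickle;pickle.dump(p,open(n+'5.pkl','wb'))"
```

```text
t 12.25 tcp [ 0.5303 -0.205   0.1839] jaw ang -109.4 x axis [-6.0e-04  1.1e-03 -1.0e+00] w 0.061 F [ 0.36  0.79 -5.5 ] q6 [-0.49  0.3   1.6   0.    1.25  1.42]
(0.5302, -0.2067, 0.1, -19.2) -> [83.9  1.7 -0.5] -0.2 rows>=1.7
```

View pics/s5.png

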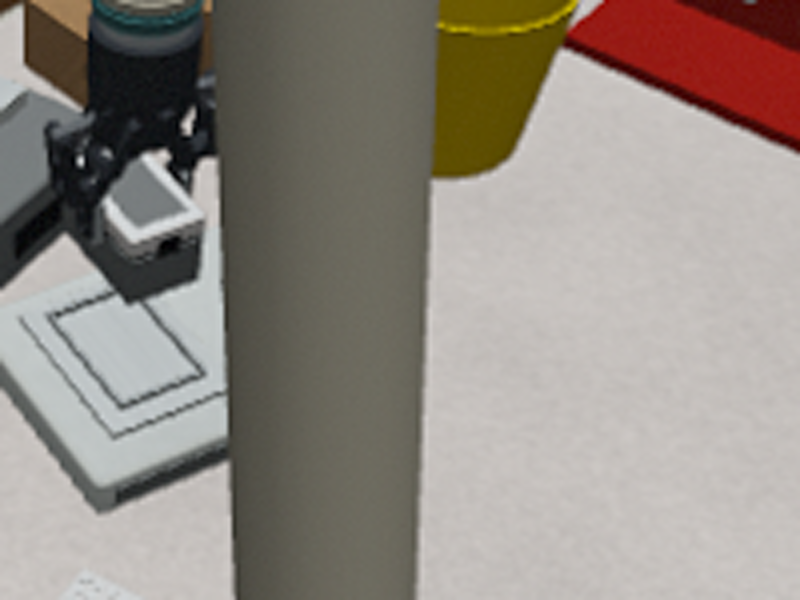

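View pics/t5.png

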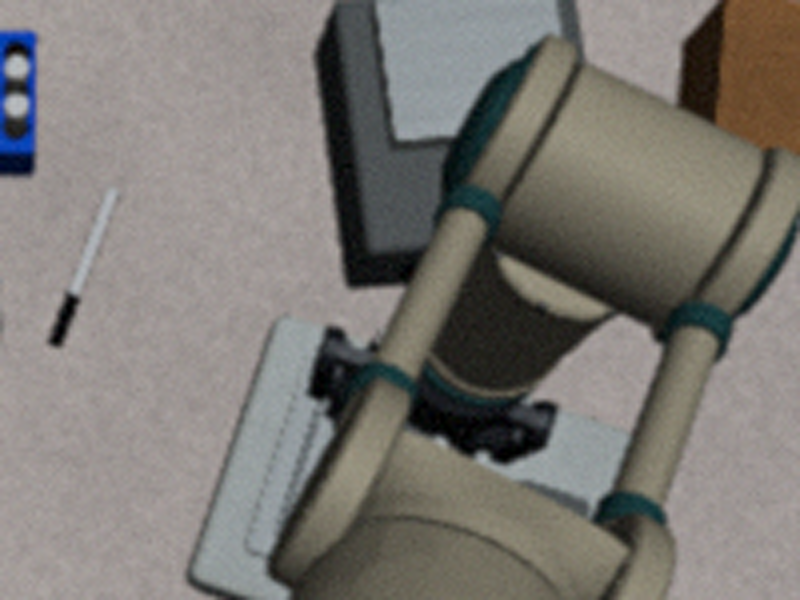

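Run:
```python
from fit import *
p=pickle.load(open("side5.pkl","rb"))
save(p,"s5z.png",(255,85,310,140),12)
tcp=np.array([.5303,-.205]); a=np.radians(-19.4); ex=np.array([np.cos(a),np.sin(a)]); ey=np.array([-ex[1],ex[0]])
# predicted corners if centred
for z in (.2206,.1586):
  for sx in (-1,1):
    for sy in (-1,1):
      X=np.r_[tcp+ex*sx*.05+ey*sy*.031,z]; print(z,sx,sy,((proj(p,X)[0]-[255,85]+.5)*12-.5).round(), )
X=np.r_[tcp-ex*.05,.2206];Y=np.r_[tcp-ex*.055,.2206];print("5mm shift px",(proj(p,Y)-proj(p,X))*12)
```

```text
0.2206 -1 -1 [566. 344.]
0.2206 -1 1 [335. 428.]
0.2206 1 -1 [346. 108.]
0.2206 1 1 [123. 185.]
0.1586 -1 -1 [545. 545.]
0.1586 -1 1 [323. 628.]
0.1586 1 -1 [334. 309.]
0.1586 1 1 [119. 386.]
5mm shift px [[11.33566659 12.56718285]]
```

View pics/s5z.png

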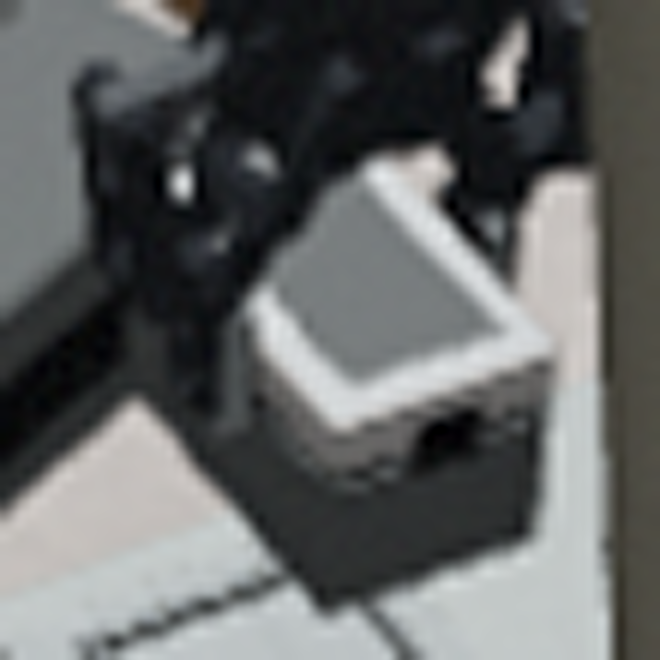

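Request:
step_arm:
  targets:
    - [[20,1,1],0]
    - [[45,2,2],0]
    - [[65,2,2],0]
    - [[77,2,2],0]
    - [[83,2,2],0]
    - [[83,2,2],0]
    - [[83,2,2],0]
    - [[83,2,2],0]

```text
clock: 13.15
position: [0.5288, -0.2078, 0.1024]
ee_rot: [-0.119, 0.698, -0.12, -0.696]
contact_force: [0.4, -0.5, -5.4]
width: 0.0613
```

Run:
```python
from go import *
import pickle
rows()
for n in('top','side'):
    p=manip.get_image(n);pickle.dump(p,open(n+'6.pkl','wb'))
save(p,"s6z.png",(245,105,315,175),10)
p=manip.get_image('top')
save(p,"t6z.png",(285,120,385,220),6)
```

```text
t 13.15 tcp [ 0.5288 -0.2078  0.1024] jaw ang -109.4 x axis [ 0.0021 -0.0012 -1.    ] w 0.0613 F [ 0.36 -0.52 -5.4 ] q6 [-0.5   0.37  1.72 -0.    1.06  1.41]
```

View pics/s6z.png

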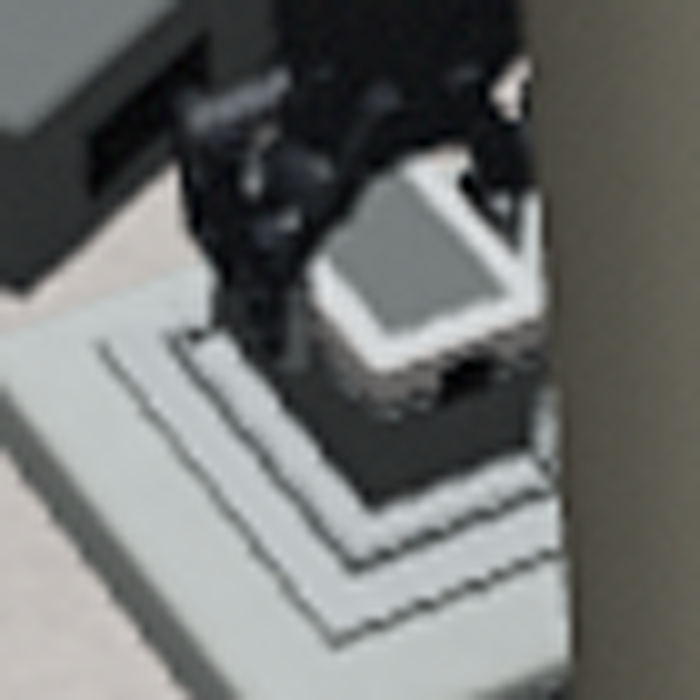

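View pics/t6z.png

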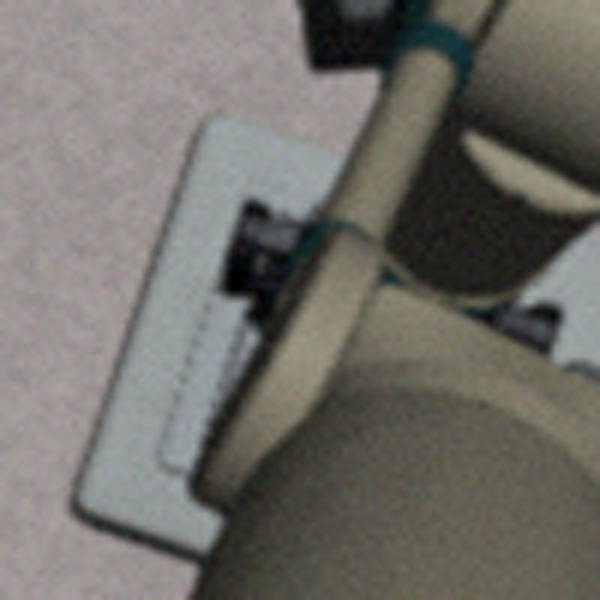

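Run:
```python
from fit import *
P=pickle.load(open("P0.pkl","rb"))
save(P["side"],"nest_s.png",(255,125,309,170),13)
save(P["top"],"nest_t.png",(310,148,364,208),10)
```

```text
(no output)
```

View pics/nest_s.png

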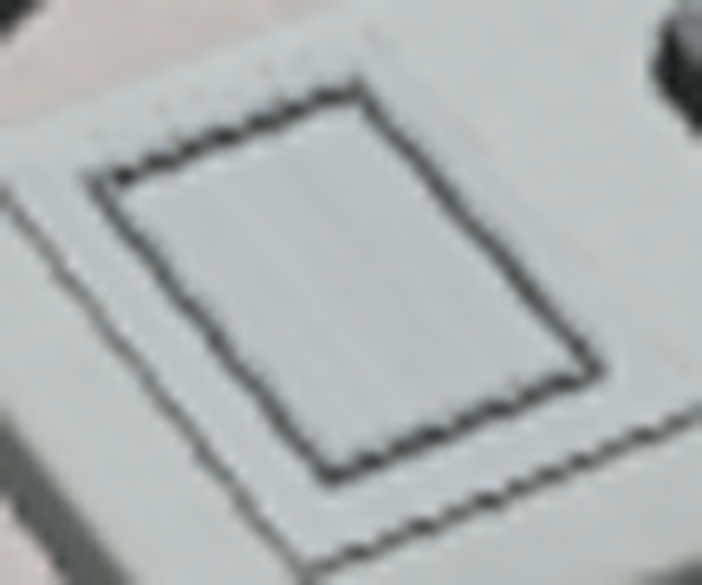

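View pics/nest_t.png

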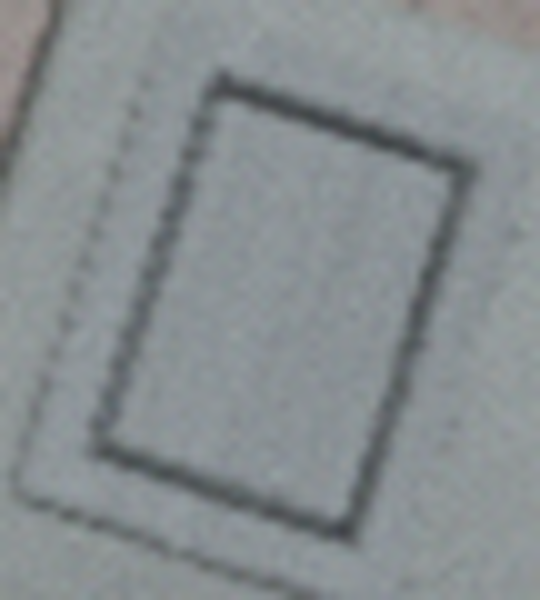

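Run:
```python
from fit import *
P=pickle.load(open("P0.pkl","rb"))
q=[.5302,-.2067,np.radians(-19.2)]
c,s=np.cos(q[2]),np.sin(q[2])
base=np.array([[1,1],[1,-1],[-1,-1],[-1,1]])
out=[]
for n,cr,k in(("side",(255,125,309,170),14),("top",(310,148,364,208),10)):
    p=P[n]; im=cv2.resize(p["image"][cr[1]:cr[3],cr[0]:cr[2],::-1],None,fx=k,fy=k,interpolation=cv2.INTER_CUBIC)
    for L,W,z,col in((.108,.070,.068,(0,0,255)),(.116,.078,.068,(0,255,0)),(.116,.078,.060,(255,0,0)),(.108,.07,.06,(0,255,255))):
        w=(base*[L/2,W/2])@np.array([[c,s],[-s,c]])+q[:2]
        uv=(proj(p,np.c_[w,np.full(4,z)])-cr[:2]+.5)*k-.5
        cv2.polylines(im,[uv.round().astype(int)],True,col,1)
    cv2.imwrite("pics/ov_"+n+".png",im)
```

```text
(no output)
```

View pics/ov_side.png

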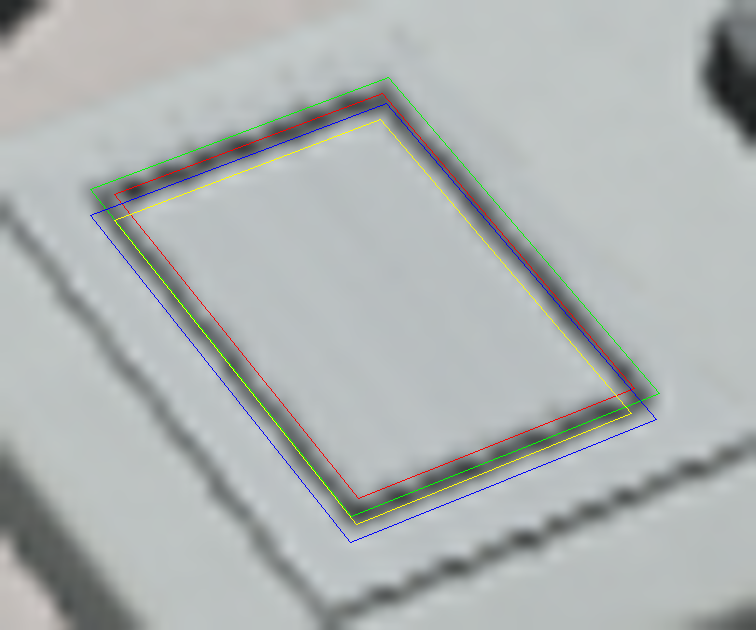

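View pics/ov_top.png

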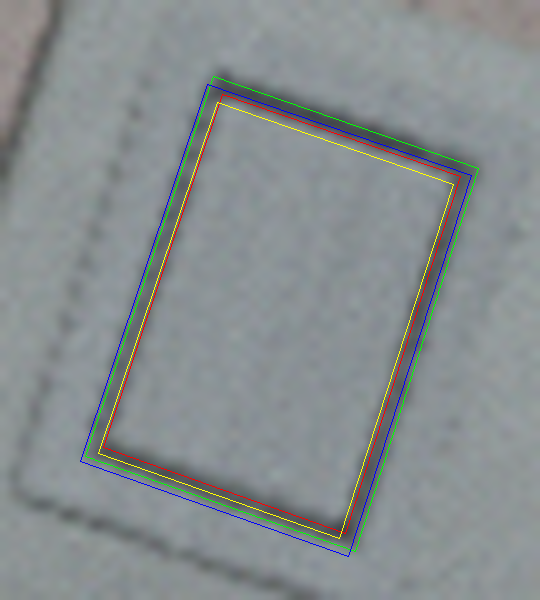

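Run:
```python
from fit import *
p=pickle.load(open("side6.pkl","rb"))
q=[.5302,-.2067,np.radians(-19.2)]
st=[.5288,-.2078,np.radians(-19.4)]
cr=(245,105,315,175);k=11
im=cv2.resize(p["image"][cr[1]:cr[3],cr[0]:cr[2],::-1],None,fx=k,fy=k,interpolation=cv2.INTER_CUBIC)
base=np.array([[1,1],[1,-1],[-1,-1],[-1,1]])
for q_,L,W,z,col in((q,.108,.070,.068,(0,0,255)),(q,.116,.078,.068,(0,255,0)),(st,.1,.062,.1391,(255,0,255)),(st,.1,.062,.0771,(255,255,0))):
    c,s=np.cos(q_[2]),np.sin(q_[2]); w=(base*[L/2,W/2])@np.array([[c,s],[-s,c]])+q_[:2]
    uv=(proj(p,np.c_[w,np.full(4,z)])-cr[:2]+.5)*k-.5
    cv2.polylines(im,[uv.round().astype(int)],True,col,1)
cv2.imwrite("pics/ov6.png",im)
```

```text
(no output)
```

View pics/ov6.png

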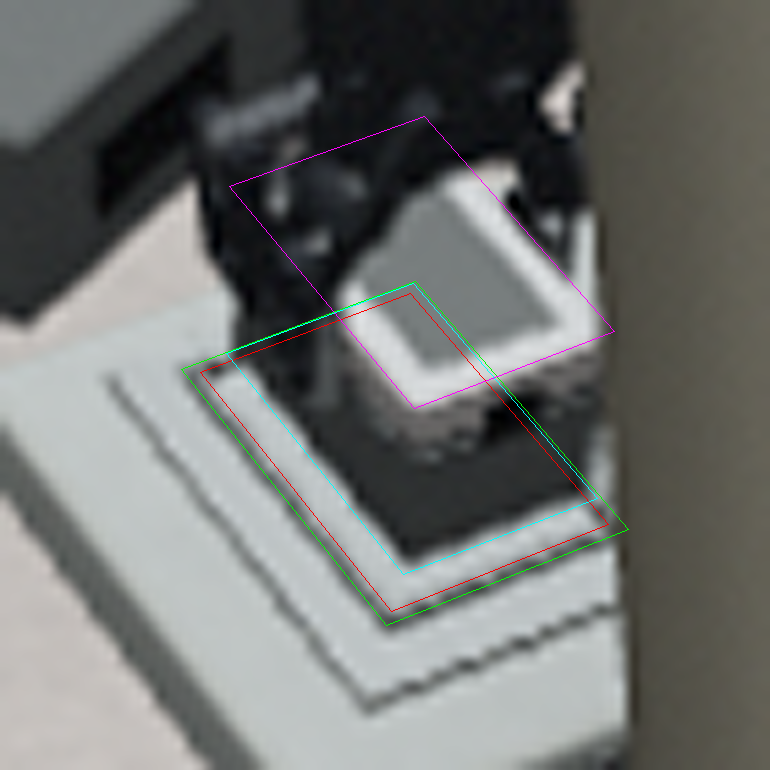

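Run:
```python
from fit import *
P=pickle.load(open("P0.pkl","rb"));p=P["side"]
base=np.array([[1,1],[1,-1],[-1,-1],[-1,1]])*[.05,.031]
for q_ in ([.4533,.0955,.3584],[.6135,.2141,.2153]):
    c,s=np.cos(q_[2]),np.sin(q_[2]); w=base@np.array([[c,s],[-s,c]])+q_[:2]
    for z in(.062,0): print(z,((proj(p,np.c_[w,np.full(4,z)])-[120,190]+.5)*4.2-.5).round().tolist())
```

```text
0.062 [[375.0, 131.0], [416.0, 61.0], [556.0, 106.0], [518.0, 179.0]]
0 [[383.0, 186.0], [422.0, 116.0], [556.0, 161.0], [521.0, 233.0]]
0.062 [[73.0, 96.0], [133.0, 32.0], [254.0, 91.0], [195.0, 159.0]]
0 [[93.0, 151.0], [150.0, 88.0], [266.0, 146.0], [211.0, 213.0]]
```

```bash
python3 -c "
from go import *
rows((.5319,-.2072,.0923,-19.2))"
```

```text
t 13.3 tcp [ 0.5284 -0.2077  0.102 ] jaw ang -109.4 x axis [ 1.3e-03 -8.0e-04 -1.0e+00] w 0.0613 F [ 0.1   0.17 -6.1 ] q6 [-0.5   0.37  1.72 -0.    1.06  1.41]
(0.5319, -0.2072, 0.0923, -19.2) -> [ 9.7 -1.6 -3.2] -0.2 rows>=0.2
```

Request:
step_arm:
  targets:
    - [[0,-1,-2],0]
    - [[0,-1.5,-3.5],0]
    - [[4,-1.5,-3.5],0]
    - [[8,-1.5,-3.5],0]
    - [[11,-1.5,-3.5],0]
    - [[11,-1.5,-3.5],0]
    - [[11,-1.5,-3.5],0]

```text
clock: 14.0
position: [0.5317, -0.2071, 0.0901]
ee_rot: [0.119, -0.697, 0.119, 0.697]
contact_force: [1.1, -0.0, -5.6]
width: 0.0609
```

```bash
python3 -c "
from go import *
rows((.5319,-.2072,.0855,-19.2))
p=manip.get_image('side');save(p,'s7z.png',(245,105,315,175),10)
print(manip.get_state()['contact_force'],manip.get_state()['moment'])"
```

```text
t 14.0 tcp [ 0.5317 -0.2071  0.0901] jaw ang -109.4 x axis [-4.e-04  1.e-04 -1.e+00] w 0.0609 F [ 1.05 -0.01 -5.62] q6 [-0.49  0.38  1.72 -0.    1.04  1.42]
(0.5319, -0.2072, 0.0855, -19.2) -> [ 4.6 -0.  -0.3] -0.2 rows>=0.1
[ 0.82472207  0.93962247 -5.14121802] [-0.07141665 -0.01643653  0.0035938 ]
```

View pics/s7z.png

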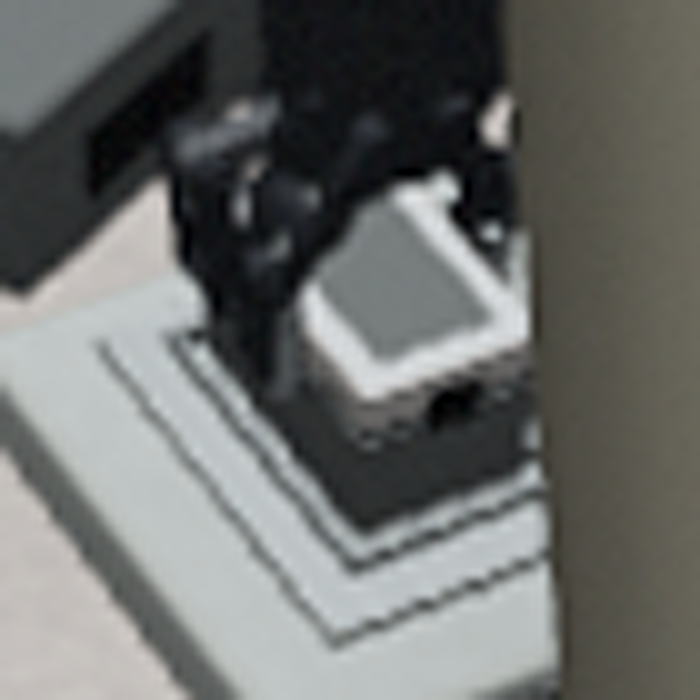

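The force is unchanged with the underside below the rim top, so the box seems to be inside the rim. Near-corner gap is around (360,545) in the crop. Lowering gently.

Request:
step_arm:
  targets:
    - [[1,0,0],0]
    - [[2,0,0],0]
    - [[3,0,0],0]
    - [[4,0,0],0]
    - [[4.5,0,0],0]
    - [[4.5,0,0],0]
    - [[4.5,0,0],0]

```text
clock: 14.75
position: [0.5318, -0.2072, 0.0858]
ee_rot: [-0.119, 0.697, -0.119, -0.697]
contact_force: [-0.9, -0.3, -4.6]
width: 0.0615
```

```bash
python3 -c "
from go import *
rows()"
```

```text
t 14.75 tcp [ 0.5318 -0.2072  0.0858] jaw ang -109.4 x axis [ 1.e-04 -1.e-04 -1.e+00] w 0.0615 F [-0.88 -0.34 -4.57] q6 [-0.49  0.39  1.73 -0.    1.03  1.42]
```

Request:
step_arm:
  targets:
    - [[0.5,0,0],0]
    - [[1,0,0],0]
    - [[1,0,0],0]
    - [[1,0,0],0]

```text
clock: 15.15
position: [0.5318, -0.2072, 0.0857]
ee_rot: [-0.119, 0.697, -0.119, -0.697]
contact_force: [-3.4, 2.2, 6.0]
width: 0.061
```

```bash
python3 -c "
from go import *
rows()
p=manip.get_image('side');save(p,'s8z.png',(245,105,315,175),10)
rows()"
```

```text
t 15.15 tcp [ 0.5318 -0.2072  0.0857] jaw ang -109.4 x axis [ 5.e-04 -4.e-04 -1.e+00] w 0.061 F [-3.42  2.21  6.03] q6 [-0.49  0.39  1.73 -0.    1.03  1.42]
t 15.2 tcp [ 0.5317 -0.2071  0.0857] jaw ang -109.4 x axis [ 4.e-04 -4.e-04 -1.e+00] w 0.0614 F [-3.04  1.45  5.36] q6 [-0.49  0.39  1.73 -0.    1.03  1.42]
```

View pics/s8z.png

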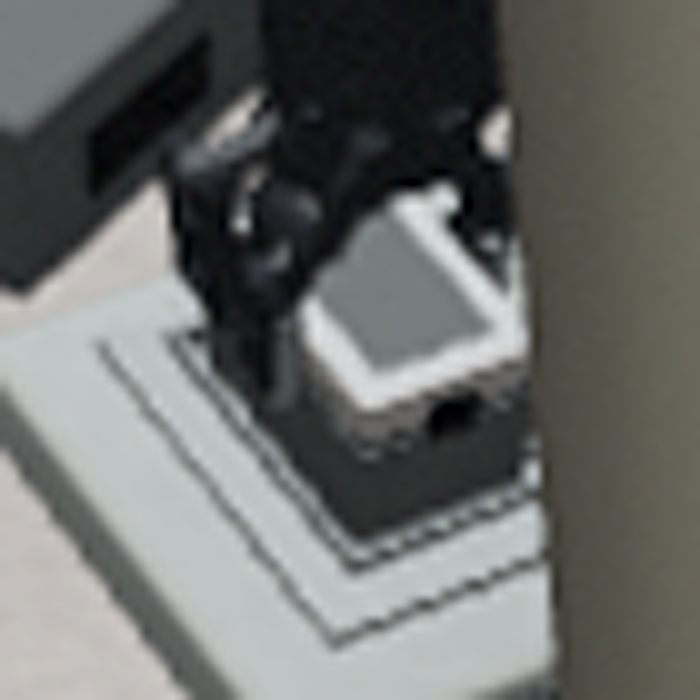

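Contact came at the height expected for the nest floor: TCP 0.0857 m puts the underside at about 0.060 m. The picture shows the box inside the dark rim (near corner 355,545). Releasing.

Request:
step_arm:
  targets:
    - [[-1,0,0],0]
    - [[-1,0,0],0]
    - [[-1,0,0],0]
    - [[-1,0,0],0]
    - [[-1,0,0],0]
    - [[-1,0,0],0]
  grip: 0

```text
clock: 15.8
position: [0.5318, -0.2072, 0.0857]
ee_rot: [-0.119, 0.697, -0.119, -0.697]
contact_force: [-0.5, 0.5, 0.4]
width: 0.0853
```

Request:
step_arm:
  targets:
    - [[-20,0,0],0]
    - [[-50,0,0],0]
    - [[-85,0,0],0]
    - [[-120,0,0],0]
    - [[-140,0,0],0]
    - [[-140,0,0],0]
    - [[-140,0,0],0]

```text
clock: 16.5
position: [0.5316, -0.2071, 0.2256]
ee_rot: [-0.119, 0.697, -0.119, -0.697]
contact_force: [0.5, -0.0, -0.4]
width: 0.0853
```

```bash
python3 -c "
from go import *
rows((.42,-.33,.225,-19.4))
p=manip.get_image('side');save(p,'s9z.png',(245,95,325,175),9)
p=manip.get_image('top');save(p,'t9z.png',(285,120,425,220),5)"
```

```text
t 16.5 tcp [ 0.5316 -0.2071  0.2256] jaw ang -109.4 x axis [ 1.e-04 -1.e-04 -1.e+00] w 0.0853 F [ 0.46 -0.03 -0.42] q6 [-0.49  0.27  1.52 -0.    1.34  1.42]
(0.42, -0.33, 0.225, -19.4) -> [  0.6 153.1  64.3] -0.0 rows>=3.3
```

View pics/s9z.png

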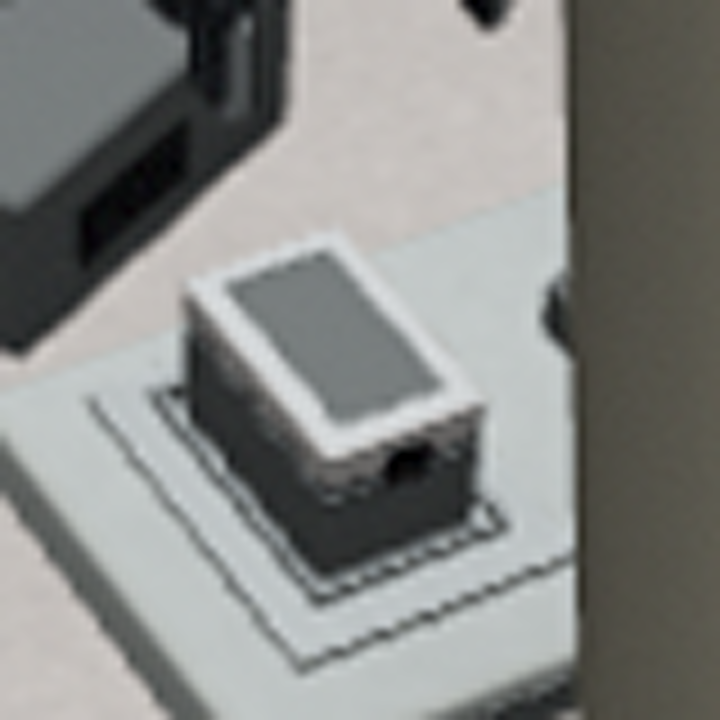

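The box stands flat in the nest, with rim visible all round in side crop (320,590), (500,520), (165,390). Next is the lever.

```bash
python3 -c "
from go import *
ex=np.array([.9444,-.3289]);pv=np.array([.4861,-.3342])
f=lambda d,z:(*(pv+ex*d),z,-19.4)
rows(f(-.075,.2),f(-.075,.112),f(-.03,.112),f(.003,.112))"
```

```text
t 16.6 tcp [ 0.5308 -0.2067  0.2242] jaw ang -109.4 x axis [-0.0027  0.0014 -1.    ] w 0.0853 F [-0.46 -0.2  -0.12] q6 [-0.49  0.27  1.53 -0.    1.34  1.42]
(np.float64(0.41527), np.float64(-0.3095325), 0.2, -19.4) -> [ 24.4 135.4  74.7] -0.0 rows>=3.1
(np.float64(0.41527), np.float64(-0.3095325), 0.112, -19.4) -> [112.4 135.5  74.4] -0.0 rows>=3.8
(np.float64(0.45776799999999995), np.float64(-0.324333), 0.112, -19.4) -> [112.2 135.3  29.4] -0.0 rows>=3.6
(np.float64(0.48893319999999996), np.float64(-0.3351867), 0.112, -19.4) -> [112.1 135.1  -3.6] -0.0 rows>=3.5
```

View pics/t9z.png

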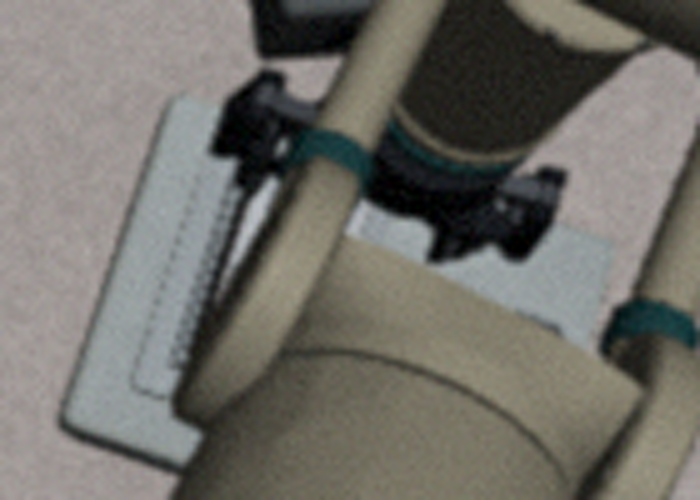

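Request:
step_arm:
  targets:
    - [[0,20,15],0]
    - [[0,55,35],0]
    - [[0,90,55],0]
    - [[5,120,72],0]
    - [[15,133,76],0]
    - [[25,135,76],0]
    - [[25,135,76],0]
    - [[25,135,76],0]
  grip: 1

```text
clock: 17.4
position: [0.4159, -0.3082, 0.1999]
ee_rot: [0.12, -0.697, 0.118, 0.697]
contact_force: [0.7, -0.3, 0.1]
width: 0.0001
```

Request:
step_arm:
  targets:
    - [[20,0,0],0]
    - [[45,0,0],0]
    - [[65,0,0],0]
    - [[80,0,0],0]
    - [[87,0,0],0]
    - [[87,0,0],0]
    - [[87,0,0],0]

```text
clock: 18.1
position: [0.4161, -0.3093, 0.1145]
ee_rot: [-0.119, 0.697, -0.119, -0.697]
contact_force: [-0.7, 0.3, -0.3]
width: -0.0002
```

```bash
python3 -c "
from go import *
ex=np.array([.9444,-.3289]);pv=np.array([.4861,-.3342])
f=lambda d,z:(*(pv+ex*d),z,-19.4)
rows(f(-.03,.112),f(-.01,.112),f(.003,.112))
for n in('side','top'):
    p=manip.get_image(n);save(p,n[0]+'10.png',(285,60,445,220),4.5)"
```

```text
t 18.1 tcp [ 0.4161 -0.3093  0.1145] jaw ang -109.4 x axis [ 1.1e-03 -9.0e-04 -1.0e+00] w -0.0002 F [-0.69  0.34 -0.3 ] q6 [-0.77  0.29  1.8   0.    1.05  1.14]
(np.float64(0.45776799999999995), np.float64(-0.324333), 0.112, -19.4) -> [  2.5   0.4 -44.3] 0.0 rows>=0.9
(np.float64(0.47665599999999997), np.float64(-0.330911), 0.112, -19.4) -> [  2.6   0.3 -64.3] 0.0 rows>=1.3
(np.float64(0.48893319999999996), np.float64(-0.3351867), 0.112, -19.4) -> [  2.6   0.3 -77.3] 0.0 rows>=1.5
```

View pics/t10.png

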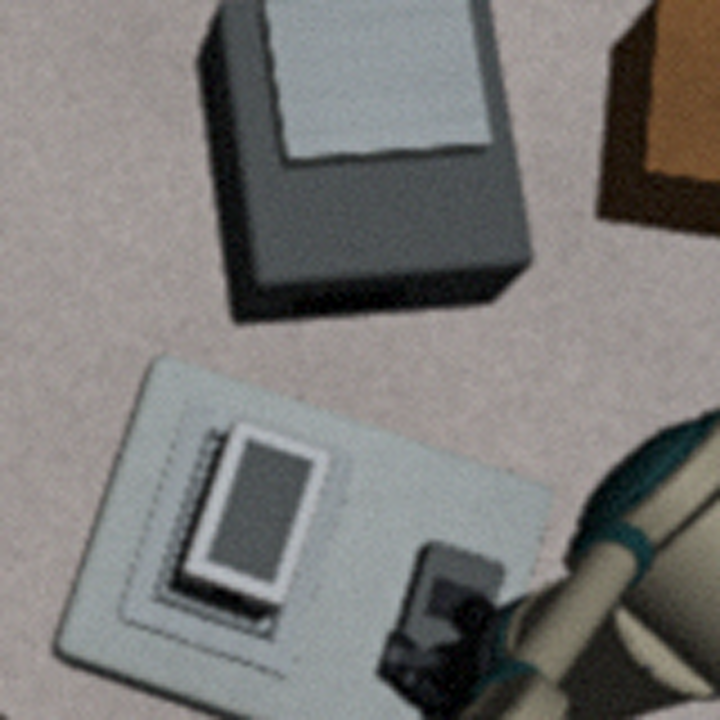

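View pics/s10.png

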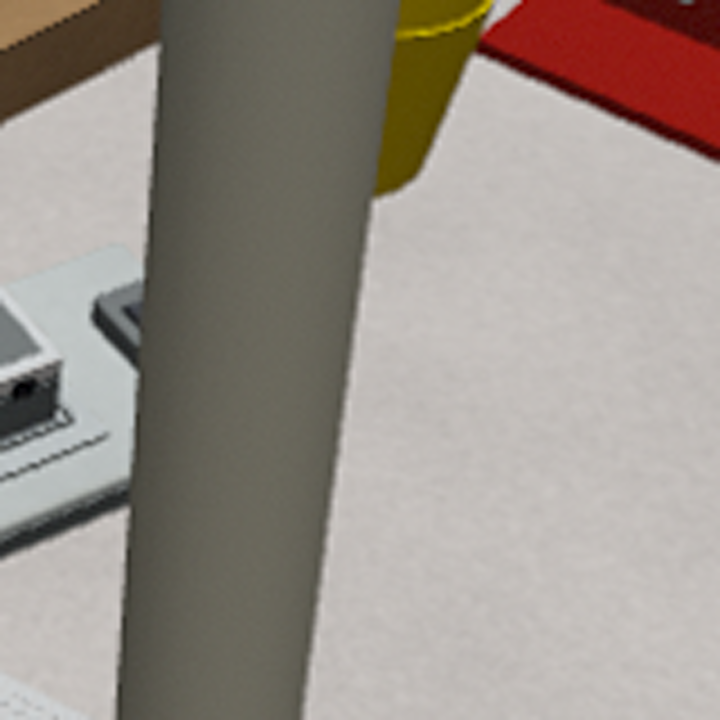

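The top crop shows the box in the nest at (258,515) and the gripper behind the knob (470,620), on the robot side. In the side view the forearm hides the lever. Pushing.

Request:
step_arm:
  targets:
    - [[2,0,-8],0]
    - [[2,0,-16],0]
    - [[2,0,-24],0]
    - [[2,0,-32],0]
    - [[2,0,-40],0]
    - [[2,0,-48],0]
    - [[2,0,-56],0]
    - [[2,0,-64],0]
    - [[2,0,-70],0]
    - [[2,0,-75],0]
    - [[2,0,-75],0]
    - [[2,0,-75],0]

```text
clock: 19.4
position: [0.4862, -0.3343, 0.1117]
ee_rot: [-0.119, 0.697, -0.119, -0.697]
contact_force: [-0.5, -1.1, -0.1]
width: 0.0003
```

```bash
python3 -c "
from go import *
ex=np.array([.9444,-.3289]);pv=np.array([.4861,-.3342])
rows(); print((manip.get_state()['position'][:2]-pv)@ex)
p=manip.get_image('top');save(p,'t11.png',(325,130,445,230),6)"
```

```text
t 19.4 tcp [ 0.4862 -0.3343  0.1117] jaw ang -109.4 x axis [ 4.e-04 -3.e-04 -1.e+00] w 0.0003 F [-0.5  -1.05 -0.14] q6 [-0.72  0.39  1.65  0.    1.1   1.19]
8.743177432531724e-05
```

View pics/t11.png

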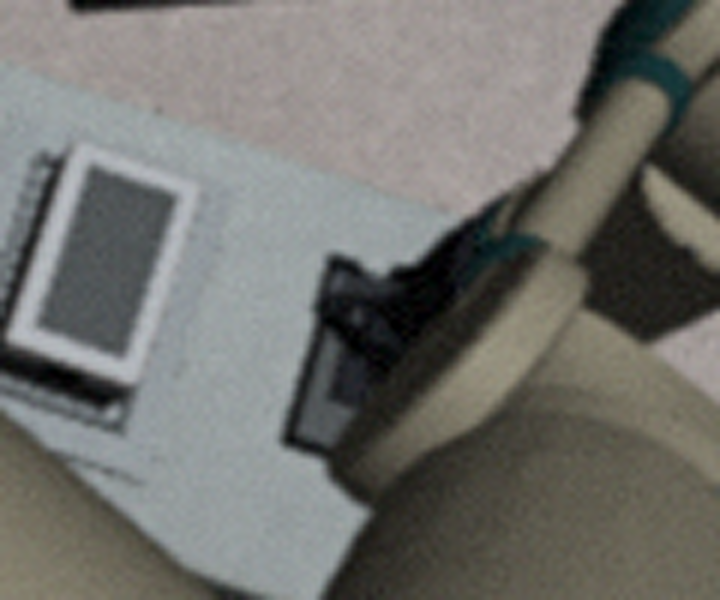

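Request:
step_arm:
  targets:
    - [[0,0,-2],0]
    - [[0,0,-4],0]
    - [[0,0,-6],0]
    - [[0,0,-6],0]

```text
clock: 19.85
position: [0.4916, -0.3361, 0.1116]
ee_rot: [0.119, -0.697, 0.119, 0.697]
contact_force: [-1.0, 0.4, -0.4]
width: 0.0
```

Request:
step_arm:
  targets:
    - [[0,0,-1],0]
    - [[0,0,-2],0]
    - [[0,0,-2],0]

```text
clock: 20.15
position: [0.4935, -0.3368, 0.1117]
ee_rot: [0.119, -0.697, 0.119, 0.697]
contact_force: [-1.0, 0.5, -1.1]
width: 0.0001
```

Request:
step_arm:
  targets:
    - [[0,0,-1],0]
    - [[0,0,-2],0]
    - [[0,0,-2],0]

```text
clock: 20.45
position: [0.4955, -0.3375, 0.1118]
ee_rot: [-0.119, 0.697, -0.119, -0.697]
contact_force: [-1.2, 0.5, -0.9]
width: -0.0002
```

Request:
step_arm:
  targets:
    - [[0,0,-1],0]
    - [[0,0,-2],0]
    - [[0,0,-2],0]

```text
clock: 20.75
position: [0.4959, -0.3376, 0.1117]
ee_rot: [0.119, -0.696, 0.119, 0.698]
contact_force: [-4.7, 1.3, 1.1]
width: -0.0
```

Force rose and motion stopped, so the lever is at its end stop. Backing off and lifting clear to look.

Request:
step_arm:
  targets:
    - [[0,0,8],0]
    - [[0,0,25],0]
    - [[0,0,45],0]
    - [[-30,0,60],0]
    - [[-80,0,60],0]
    - [[-120,0,60],0]
    - [[-120,0,60],0]

```text
clock: 21.45
position: [0.444, -0.3212, 0.2389]
ee_rot: [-0.116, 0.702, -0.122, -0.692]
contact_force: [0.3, -0.7, 0.2]
width: -0.0001
```

Request:
step_arm:
  targets:
    - [[0,40,40],0]
    - [[0,85,70],0]
    - [[0,130,100],0]
    - [[0,175,110],0]
    - [[0,200,110],0]
    - [[0,200,110],0]
    - [[0,200,110],0]

```text
clock: 22.15
position: [0.2701, -0.4705, 0.2311]
ee_rot: [-0.12, 0.697, -0.12, -0.697]
contact_force: [0.2, 1.3, 0.3]
width: -0.0003
```

Run:
```python
from go import *
rows()
for n in('side','top'):
    p=manip.get_image(n);save(p,n[0]+'12.png',s=1.5);save(p,n[0]+'12z.png',(245,90,425,225),4.4)
    q=[.5305,-.2067,np.radians(-19.2)];c,s=np.cos(q[2]),np.sin(q[2]);R=np.array([[c,-s],[s,c]])
    for l in(.2,.7,.85,1.):
        k=np.r_[q[:2]+R@[0.06*np.sin(l-.5),-.135],.07+.06*np.cos(l-.5)]; print(n,l,((proj(p,k)[0]-[245,90]+.5)*4.4).round())
```

```text
t 22.15 tcp [ 0.2701 -0.4705  0.2311] jaw ang -109.5 x axis [ 7.e-04  8.e-04 -1.e+00] w -0.0003 F [0.2  1.35 0.33] q6 [-1.18  0.23  1.57  0.    1.34  0.73]
side 0.2 [344. 134.]
side 0.7 [320. 108.]
side 0.85 [313. 104.]
side 1.0 [306. 102.]
top 0.2 [641. 472.]
top 0.7 [656. 425.]
top 0.85 [659. 413.]
top 1.0 [660. 402.]
```

View pics/s12.png

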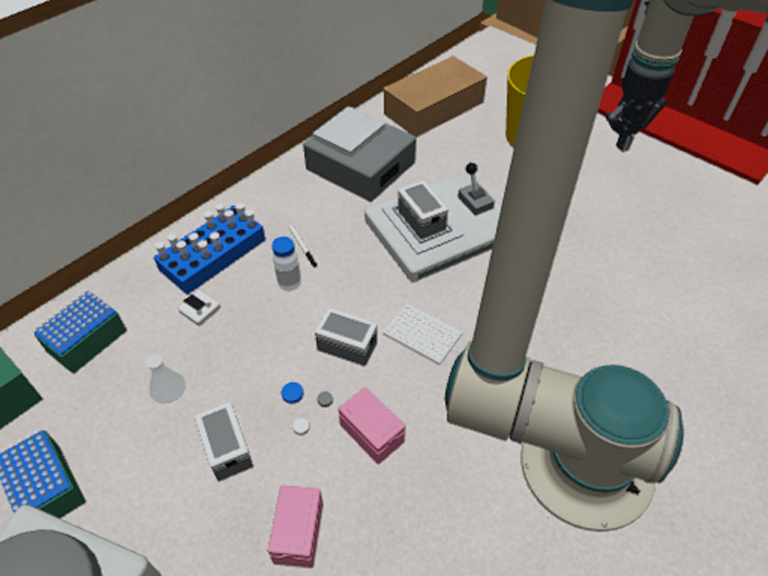

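View pics/s12z.png

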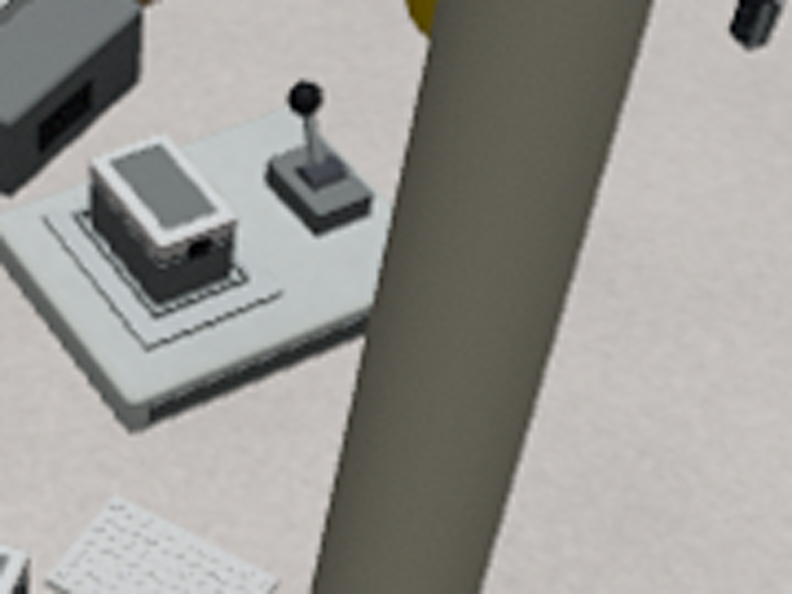

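View pics/t12z.png

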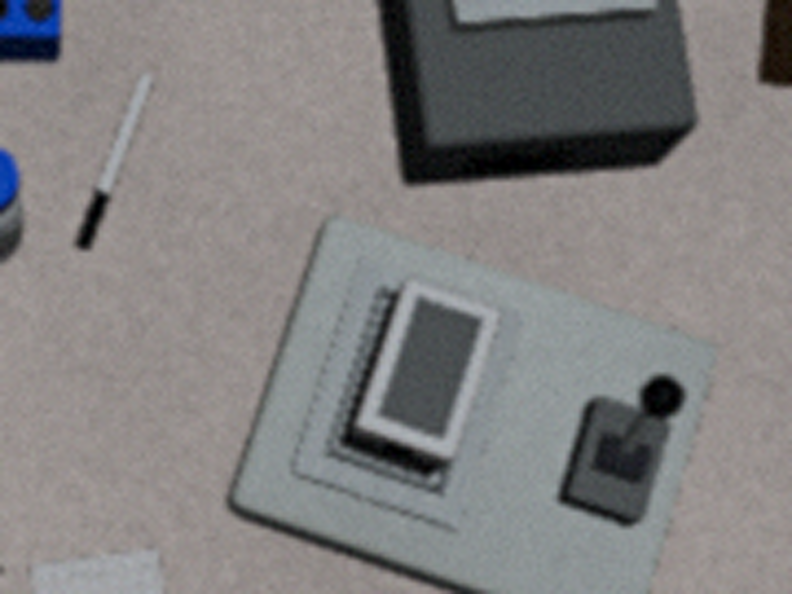

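Knob is at top (661,397) and side (305,98), matching the prediction for 1.0 rad. The box sits in the rim, both empties stand upright and the robot is clear. One numeric check of the box position first.

Run:
```python
from fit import *
T=manip.get_image("top");S=manip.get_image("side")
t=cor([(402,281),(498,308),(447,460),(355,432)],(245,90),4.4); s=cor([(90,165),(165,136),(238,221),(158,248)],(245,90),4.4)
for o in([(T,t)],[(S,s)],[(T,t),(S,s)]):
    q,r=fit(o,.1,.062,.122); print(q[:2].round(4),np.degrees(q[2]).round(1),np.abs(r).max())
```

```text
[ 0.5308 -0.2042] 162.0 1.3
[ 0.5284 -0.2031] -20.3 0.8
[ 0.5297 -0.2038] -19.2 1.2
```

```bash
python3 -c "
from rig import manip
print(manip.sign_off(), manip.get_state()['clock'])"
```

```text
the job is handed in; nothing more can be done
the job is handed in; nothing more can be done
```

The full box is in the shaker nest, let go, and the lever is fully over. I handed the job in at about 22 s of the 72 s allowed.

**What I did**
- **Right box:** lifted it, read about 1.3–2.8 N (empty), and put it back where it stood.
- **Far box:** lifted it and read about 5.5 N, so it is the full one. I carried it to the nest, lowered it until it touched at the expected floor height, and let go.
- **Left box:** never lifted or touched, since the full one was already found.
- **Lever:** pushed until the force rose to about 4.7 N and the motion stopped.

**Last checks**
- **Box in nest:** it fits about 3 mm from the nest centre, within the 9 mm limit. The last pictures show it flat inside the rim.
- **Lever:** the knob matches the predicted 1.0 rad position within about one pixel in both views.
- **Rest of the scene:** both empty boxes, the bottle and the flask stand upright, and the robot touches nothing.

**Disagreements**
- The two cameras differ by about 2–3 mm in x.
- One picture suggested the box sat 2.5 mm off centre in the gripper, so I first positioned it by that. It didn't fit the earlier measurements, so I undid it, moving about 3.5 mm before lowering the box into the rim.

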